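# Set the yard's road selector and shut the control case

## Task

Get the fiddle yard's control case ready for the session: push the selector arm round to road five, five clicks clockwise from the red off stud, and do not let it run on past road five or the wrong train gets power. Then draw the knee of the lid stay forward past centre by its red button to unlock it, and lower the lid gently until it is fully shut. Leave the bottles and the tin beside the case where they are.

Things in the scene. Friction and masses are not known exactly. Their poses are not given: they have to be found in the camera images.
- control_case: Open plywood case, fixed in the trough: 300 mm wide along y, 146 deep along x, walls 86 high, 8 thick. Origin: centre of its underside; x points away from the robot, y left (turned up to 3 degrees). Inside, a grey panel 44 mm up carries the selector, a meter and lamps (under 10 mm high); at y = +98 to +142 mm is a bay for the lid stay. The lid, hinged on the far rim, stands 5 degrees back from upright.
- selector_pivot (a point): Selector's centre on the panel's top (case x +12, y -35, z 44 mm). Seven studs on a circle of 40 mm radius on the robot's side of it, 24 degrees apart: red (off) at the right end, 60 degrees right of straight towards the robot, then brass studs for roads 1 to 6, clockwise from above; road five is 60 degrees left (to case +y) of straight towards the robot.
- selector_knob (a point): Middle of the white upright knob at the end of the selector's aluminium arm, 50 mm from the pivot, 26 mm above the panel. The knob is 16 mm across, stands from 11 to 38 mm above the panel and is free all round; the arm under it is 11 mm wide.
- selector (a joint): Selector angle, rad: 0 on the red off stud, grows clockwise from above, 0.4189 a click (21 mm at the knob); road five 2.094, end stop at road six 2.513. A spring ball pulls it into each stud: pushed past half-way to the next (2 to 5 N at the knob) it snaps the rest by itself and stays. Starts on off, road one or road two.
- lid_hinge (a point): Middle of the lid's hinge line, on the far rim, 86 mm above the case's underside (case x +70 mm); the line runs along the case's y.
- lid_edge (a point): Point on the lid's inner face (towards the robot while open), mid-width, 140 mm from the hinge line; level with the hinge line when shut. The lid is a flat board 302 mm wide, reaching 144 mm from the hinge line and 8 mm thick, the thickness lying behind this face (on top when shut).
- case_lid (a joint): Lid angle, rad: 0 standing open, grows as it closes, 1.66 fully shut. The hinge is stiff: once unlocked, the lid stays where it is left; 2 to 5 N on the outer face near its edge pushes it down. The locked stay holds it against any push.
- stay_grip (a point): Centre of the stay's red finger button, 19 mm across, 16 thick along case y, on a 42 mm tab standing out from the knee: 69 mm nearer the robot than the hinge line, 51 above it, case y +125 mm. It swings with the lower arm about a pivot 68 mm nearer the robot than the hinge line, 8 below it: from the locked place straight towards the robot, then down an arc of 59 mm radius. 3 to 5 N moves it.
- stay_knee (a joint): Bend of the stay's knee, rad: 0 = locked on its stop, 0.24 = arms in line (centre), more = past centre, unlocked; about 3.2 with the lid shut. Drawing the button 12 mm towards the robot gives about 0.4, 19 mm about 0.6; the stiff hinge then holds the lid. The stay folds by itself into its bay as the lid goes down.
- glue_bottle: White bottle with blue cap standing left of the case, 32 mm across, 83 mm high; origin at the centre of its underside. Bystander.
- oil_bottle: Dropper bottle with red nozzle standing right of the case, 25 mm across, 85 mm high; origin at the centre of its underside. Bystander.
- screw_tin: Round tin 54 mm across, 21 mm high, right of the case; origin at the centre of its underside. Bystander.

How it is judged:
By the outcome, as a careful person would: the job done as asked, in the order asked, and still so for the second after the job is handed in, with the robot touching nothing.
It also fails if it takes over 72 s, if anything falls off the work surface, if the arm or the gripper's body presses on something with over 40 N, if the wrist force passes 120 N, or if a joint passes its speed limit or range.

## Robot

A 7-joint arm with a two-finger parallel gripper is mounted at the origin on a cart in front of the work surface, level with it; the furniture and walls round the work are solid. World frame = base frame: x ahead of the robot, y to its left, z up, the work surface at z = 0. Lengths are in m, angles in rad, forces in N, time in s.
With the tool pointing down it reaches from about 0.4 to 0.85 m from the base axis. Payload 10.4 kg.
Tool frame: the origin (TCP) lies on the centre line of the jaws, within the pads' length; the fingertips stand 22 mm ahead of it and the grasp point (between the pads) lies 3 mm ahead of it (manip.finger_overhang is the distance from the TCP to the fingertips, in m); y points along the fingers, z is the direction in which the jaws open and shut, and the axes are right-handed (so a half turn about y gives the same grasp; the last joint's range is limited). The gripper opens to 87 mm and grips with 3 to 60 N. Pads are 19 mm wide; open, the fingers measure 117 mm over their backs; the gripper's body (75 mm by 190 mm) begins 51 mm behind the grasp point.
Start: joints at [-1.197, 0.332, -0.065, 1.46, 0.022, 1.35, -0.088], TCP at [0.242, 0.576, 0.245] pointing down, gripper open.
Joint ranges: [-2.6, 2.6], [-0.5, 2.12], [-1.47, 1.34], [0.16, 2.42], [-1.27, 4.41], [0.06, 2.06], [-2.6, 2.6]. Speed limits (rad/s): [2.22, 2.22, 2.79, 2.79, 3.14, 3.14, 3.14].

## Interface

Orientations are given as a unit quaternion [w, x, y, z].
In Python, from cell import manip, eyes gives the robot as it stands.
- The arm moves only by the shell command python3 -m jog 'ROWS' [FORCE]. ROWS is JSON, one flat list of numbers, 5 for each row, row after row: the finger opening in mm, from 0 to 87, then the shift along the world's x, y, z in mm, then the turn about the world's z in rad. In form: [hand, tx, ty, tz, twist, hand, tx, ty, tz, twist, ...]. A call has 1 to 20 rows; each row shifts and turns the commanded pose from where the row before left it; what a row does not reach is not made up. A row lasts 1/10 s, in which the tool goes at most 50 mm and 8.59 degrees, less where a joint would pass 70% of its speed; a pose out of reach is approached as far as the arm can. A call with a gripper value outside its range is refused whole. The fingers move at their own pace and stop on an object; FORCE is the grip in N (left out, the last holds). Time passes only in rows, so rows that do not move let the fingers close. It gives the time, the measured TCP pose, the force and the opening at its end, in the units of the state.
- manip.get_obs(): the state, without advancing time (a new reading comes with each control period).
- eyes.capture(name): name is "scene" or "top" or "wrist"; returns a dict with "image" (420x560x3 uint8, blue, green, red), "K" (3x3 intrinsics, pixels), "eye" and "rotation" of the camera in the world. Camera axes: x right, y up, looking along -z (the intrinsics and any distortion apply to the point x, -y, -z); pixel columns grow to the right and rows downward; lengths in m; the calibration is good to about 2 mm. A picture is of the moment at which its call begins. There is no depth.
- manip.finish_job(): hands the job in, once; it reports no verdict.
The state is a dict: "time_s": time; "qpos": joint angles; "dq": joint speeds; "joint_efforts": joint torques, N m; "tcp_pos": TCP position; "tcp_rot": TCP orientation; "wrist_force": force on the tool from outside, world axes, zero at the start; "ft_torque": the same for the moment, N m; "grip_width": opening from 0.0 (shut) to 1.0 (fully open).
Only numpy, scipy, OpenCV 4.12 (cv2) and the standard library are available. Lean on these libraries where they do the work, as an engineer would, in place of code of your own. Each camera call takes 0.05 s, during which the arm holds its last target.

## Working session

There is one attempt and no reset: what is moved stays moved. The work goes in short steps, Python scripts to look and compute and a shell command to move; the robot and the scene stay as the last step left them, time stands still between calls to the robot, and variables do not carry over. Pictures are saved under pics/ and viewed, and the job is handed in when it is done.

```bash
ls; mkdir -p pics; python3 - <<'E'
from cell import manip, eyes
import cv2
o=manip.get_obs(); print(o)
for n in ("scene","top","wrist"):
    c=eyes.capture(n); cv2.imwrite(f"pics/{n}0.png",c["image"]); print(n,c["K"],c["eye"],c["rotation"],[k for k in c])
E
```

```text
pics
{'time_s': 0.0, 'qpos': array([-1.19663582,  0.332867  , -0.06471548,  1.46093497,  0.02161176,
        1.34990199, -0.08848574]), 'dq': array([-0.00100516, -0.00081641, -0.0003172 ,  0.00105957,  0.00073283,
        0.00076509, -0.00153225]), 'joint_efforts': array([ 8.21116828e-05, -6.23238158e+01,  2.46609282e-02, -3.89910650e+01,
       -6.13791542e-02,  3.93967715e-02,  1.78787632e-04]), 'tcp_pos': array([0.24138231, 0.57612154, 0.24376004]), 'tcp_rot': array([-0.6927469 ,  0.69373676, -0.13941302,  0.13926611]), 'wrist_force': array([0.07842962, 1.16841238, 0.65555655]), 'ft_torque': array([ 0.00460176,  0.03197289, -0.02310477]), 'grip_width': 0.9995160830490359}
scene [[495.26981669   0.         271.2362995 ]
 [  0.         495.26981669 206.24309359]
 [  0.           0.           1.        ]] [ 0.01904267 -0.4976493   0.88836029] [ 0.8577314   0.34270544 -0.13429842 -0.35890635] ['image', 'K', 'eye', 'rotation']
top [[427.9863874    0.         279.46037433]
 [  0.         427.9863874  201.54105857]
 [  0.           0.           1.        ]] [0.38186301 0.00254268 1.13286279] [-0.69844555 -0.04800277  0.03977458  0.71294286] ['image', 'K', 'eye', 'rotation']
wrist [[351.10477256   0.         275.82356138]
 [  0.         351.10477256 207.26958629]
 [  0.           0.           1.        ]] [0.17462918 0.60400405 0.38432831] [ 0.82518605 -0.11110312 -0.07351295  0.54892616] ['image', 'K', 'eye', 'rotation']
```

View pics/scene0.png

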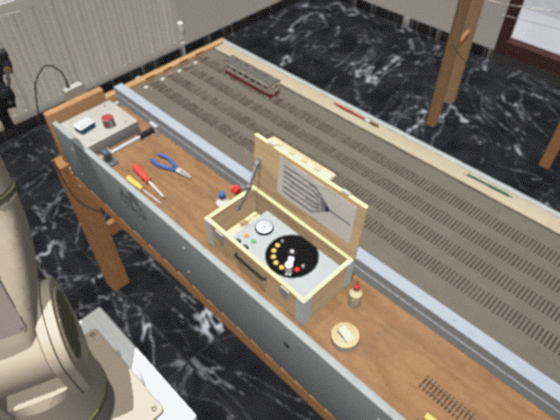

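View pics/top0.png

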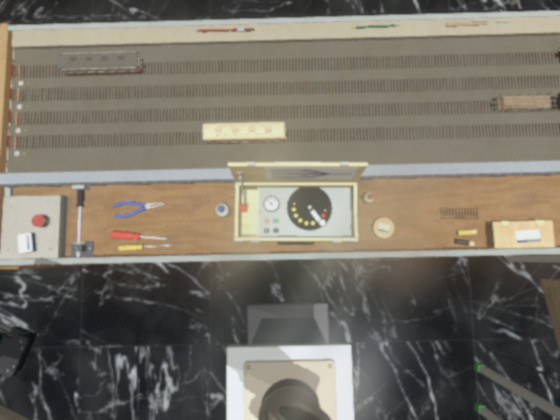

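View pics/wrist0.png

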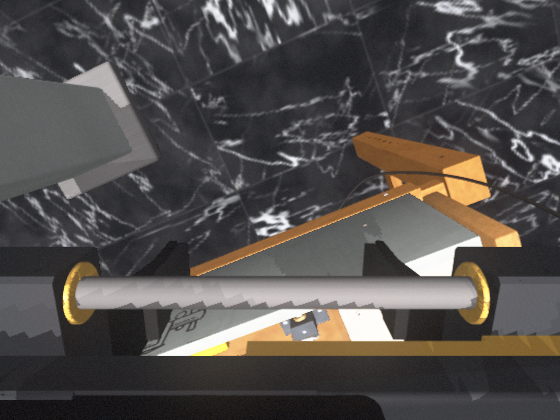

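```bash
cat > h.py <<'E'
import numpy as np, cv2
from scipy.spatial.transform import Rotation as R
from cell import manip, eyes
def cap(n,f=None):
    c=eyes.capture(n)
    if f: cv2.imwrite(f"pics/{f}.png",c["image"])
    return c
def rot(c):
    q=np.array(c["rotation"]); return R.from_quat(np.r_[q[1:],q[0]]).as_matrix()
def ray(c,u,v):
    K=c["K"]; d=np.array([(u-K[0,2])/K[0,0],-(v-K[1,2])/K[1,1],-1.]); d=rot(c)@d
    return np.array(c["eye"]),d/np.linalg.norm(d)
def onz(c,u,v,z):
    e,d=ray(c,u,v); return e+d*(z-e[2])/d[2]
def tri(obs):
    A=np.zeros((3,3));b=np.zeros(3)
    for c,u,v in obs:
        e,d=ray(c,u,v);P=np.eye(3)-np.outer(d,d);A+=P;b+=P@e
    p=np.linalg.solve(A,b)
    return p,[np.linalg.norm(np.cross(p-ray(*o)[0],ray(*o)[1])) for o in obs]
def proj(c,p):
    q=rot(c).T@(np.array(p)-c["eye"]); K=c["K"]; return K[0,0]*q[0]/-q[2]+K[0,2], K[1,1]*q[1]/q[2]+K[1,2]
def crop(c,f,x0,y0,x1,y1,s):
    cv2.imwrite(f"pics/{f}.png",cv2.resize(c["image"][y0:y1,x0:x1],None,fx=s,fy=s,interpolation=cv2.INTER_CUBIC))
E
python3 - <<'E'
from h import *
s=cap("scene"); t=cap("top")
crop(s,"sc",200,130,370,320,4 if 0 else 3)
crop(t,"tc",205,150,405,250,4)
o=manip.get_obs();print(o["time_s"])
w=cap("wrist")
q=o["tcp_rot"];M=R.from_quat(np.r_[q[1:],q[0]]).as_matrix();print(M, M.T@(w["eye"]-o["tcp_pos"]), M.T@rot(w))
for z in (0,.086): print([onz(t,u,v,z).round(3) for u,v in ((235,239),(357,240))])
E
```

```text
0.25
[[ 9.22319970e-01 -2.32137379e-04  3.86426992e-01]
 [-3.86427061e-01 -6.21875491e-04  9.22319760e-01]
 [ 2.62045839e-05 -9.99999780e-01 -6.63272349e-04]] [-0.07234116 -0.14050924 -0.00028836] [[ 1.44819653e-04 -9.64521446e-01 -2.64004468e-01]
 [-6.72219326e-04  2.64004317e-01 -9.64521264e-01]
 [ 9.99999764e-01  3.17150541e-04 -6.10136943e-04]]
[array([0.426, 0.134, 0.   ]), array([ 0.417, -0.188,  0.   ])]
[array([0.423, 0.124, 0.086]), array([ 0.414, -0.173,  0.086])]
```

View pics/sc.png

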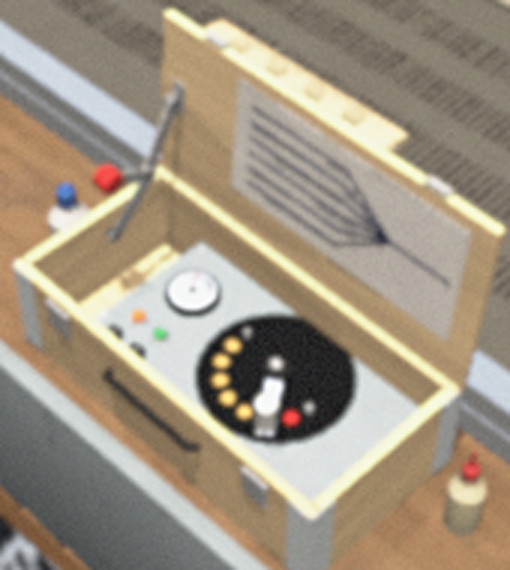

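View pics/tc.png

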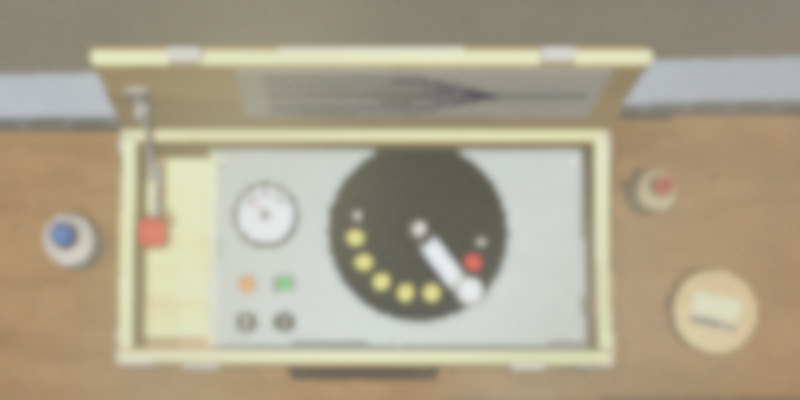

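```bash
python3 - <<'E'
from h import *
s=cap("scene"); t=cap("top")
T=lambda a,b:(t,205+a/4-.4,150+b/4-.4)
S=lambda a,b:(s,200+a/3-.33,130+b/3-.33)
pairs={"NL":((118,362),(17,263)),"NR":((611,362),(314,515)),"FR":((611,130),(458,389)),"FL":((122,130),None),"pivot":((419,229),(275,363)),
"red":((473,262),(291,417)),"r2":((431,293),(245,411)),"r3":((405,293),(228,397)),"r4":((381,282),(220,380)),"r5":((363,262),(221,361)),"r6":((355,237),(232,344)),
"button":((152,233),(106,178)),"lidL":((92,55),(166,12)),"lidR":((650,55),(503,232)),"glue":((65,235),(66,192)),"oil":((663,186),(471,468))}
P={}
for k,(a,b) in pairs.items():
    if b:
        p,r=tri([T(*a),S(*b)]);print(k,p.round(4),np.round(r,4))
# planar fit: studs on z=44+~3
case=[];w=[]
for i,k in enumerate(["red",None,"r2","r3","r4","r5","r6"]):
    if not k: continue
    th=np.radians(-60+24*i)
    for cc,a in ((T,pairs[k][0]),(S,pairs[k][1])):
        case.append([12-40*np.cos(th),-35+40*np.sin(th)]); w.append(onz(*cc(*a),.047)[:2]*1000)
for k,xy in {"NL":(-73,150),"NR":(-73,-150),"FR":(73,-150),"FL":(73,150)}.items():
    for cc,a in ((T,pairs[k][0]),(S,pairs[k][1])):
        if a: case.append(xy); w.append(onz(*cc(*a),.086)[:2]*1000)
case=np.array(case);w=np.array(w)
for sel in (slice(None),slice(0,12),slice(12,None)):
    a,b=case[sel],w[sel];am,bm=a.mean(0),b.mean(0)
    U,_,Vt=np.linalg.svd((a-am).T@(b-bm));Rm=(U@Vt).T
    tt=bm-Rm@am;print("yaw",np.degrees(np.arctan2(Rm[1,0],Rm[0,0])),"t",tt);print((b-(a@Rm.T+tt)).round(1).tolist())
E
```

```text
NL [0.4209 0.1261 0.0827] [0.0006 0.0006]
NR [ 0.414  -0.1742  0.0845] [0.0002 0.0002]
FR [ 0.5553 -0.1786  0.0858] [0.0022 0.0022]
pivot [ 0.5002 -0.0608  0.059 ] [0.001 0.001]
red [ 0.4797 -0.0952  0.0478] [0.0008 0.0008]
r2 [ 0.461  -0.0683  0.0474] [0.0003 0.0003]
r3 [ 0.4612 -0.0517  0.0479] [0.0005 0.0005]
r4 [ 0.4685 -0.0367  0.0469] [0.0006 0.0006]
r5 [ 0.4813 -0.0254  0.047 ] [0.0008 0.0008]
r6 [ 0.4973 -0.0207  0.0481] [0.0008 0.0008]
button [0.4924 0.1002 0.1373] [0.001 0.001]
lidL [0.5799 0.1235 0.2251] [0.0015 0.0015]
lidR [ 0.5738 -0.1782  0.2251] [0.0005 0.0005]
glue [0.4993 0.1603 0.0755] [0.0009 0.0009]
oil [ 0.5243 -0.2151  0.0623] [0.0004 0.0004]
yaw -1.4574233278295579 t [488.97890792 -25.89855416]
[[1.3, -0.5], [0.3, 1.0], [0.5, -0.0], [0.2, 0.6], [0.4, -0.2], [0.1, 0.9], [0.6, -0.2], [-0.4, 0.5], [1.0, 0.2], [-0.4, 1.2], [1.1, 0.1], [0.3, 1.7], [0.4, 0.1], [-0.1, -2.8], [2.0, -0.1], [0.9, -0.7], [-1.1, -2.4], [-4.9, 0.2], [-2.1, 0.4]]
yaw -1.1065380704241956 t [489.24391399 -25.37623834]
[[0.6, -1.0], [-0.4, 0.5], [-0.0, -0.4], [-0.4, 0.2], [0.0, -0.5], [-0.3, 0.6], [0.3, -0.5], [-0.7, 0.1], [0.7, -0.3], [-0.7, 0.7], [0.9, -0.4], [0.0, 1.1]]
yaw -1.4747846628724597 t [488.27762679 -26.64670351]
[[1.1, 0.9], [0.6, -2.1], [2.7, 0.6], [1.6, 0.0], [-0.4, -1.6], [-4.2, 1.0], [-1.4, 1.2]]
```

```bash
python3 -m jog '[87,30,-45,0,0.047,60,30,-45,0,0.047,40,30,-45,0,0.047,40,30,-45,0,0.047,40,30,-45,0,0.047,40,30,-45,0,0.047,40,5,-45,0,0.047,40,5,-45,0,0.047,40,5,-45,0,0.047,40,5,-45,0,0.047,40,5,-45,0,0.047,40,5,-45,0,0.047,40,5,-45,0,0.047,40,3,-45,0,0.047,40,0,-35,0,0,40,0,0,0,0,40,0,0,0,0]' 20
python3 - <<'E'
from h import *
w=cap("wrist","w1");s=cap("scene");t=cap("top");o=manip.get_obs();print(o["time_s"],o["tcp_pos"],o["qpos"].round(2),o["wrist_force"])
T=lambda a,b:(t,205+a/4-.4,150+b/4-.4)
S=lambda a,b:(s,200+a/3-.33,130+b/3-.33)
print(onz(*T(468,290),.082), tri([T(135,97),S(178,92)]))
E
```

```text
time_s: 2.1
tcp_pos: [0.4459, -0.0684, 0.2447]
tcp_rot: [0.701, -0.701, -0.092, 0.091]
wrist_force: [0.1, 1.0, 0.9]
grip_width: 0.457
2.25 [ 0.44599481 -0.06695544  0.24452194] [-0.47 -0.09  0.49  1.92  0.04  1.3   1.85] [-0.51199659 -0.07400694 -0.76652287]
[ 0.46009875 -0.08901193  0.082     ] (array([0.56895742, 0.10546313, 0.16705484]), [np.float64(0.0004035598803992395), np.float64(0.0004035598803992007)])
```

View pics/w1.png

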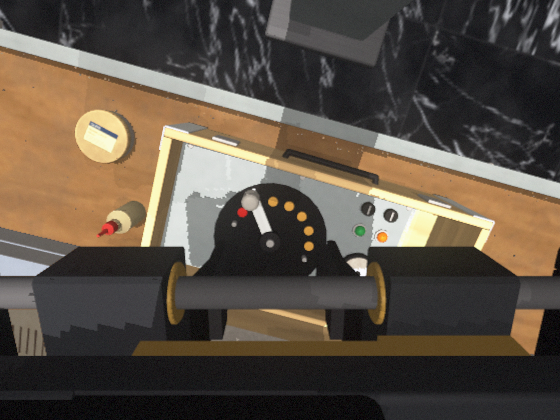

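```bash
cat >> h.py <<'E'
def st():
    o=manip.get_obs();q=o["tcp_rot"];M=R.from_quat(np.r_[q[1:],q[0]]).as_matrix()
    print("t",round(o["time_s"],2),"tcp",(o["tcp_pos"]*1000).round(1),"jaw",np.degrees(np.arctan2(M[1,2],M[0,2])).round(1),"q",o["qpos"].round(2),"F",o["wrist_force"].round(1),"g",round(o["grip_width"]*87,1))
    return o
E
python3 - <<'E'
from h import *
w=cap("wrist");t=cap("top");crop(w,"w2",190,150,370,270,4);st()
print(onz(w,250,198,.082),onz(w,242,212,.047),onz(w,308,231,.047),onz(w,269,243,.055))
E
```

```text
t 2.35 tcp [446.  -67.1 244.5] jaw 105.1 q [-0.47 -0.09  0.49  1.92  0.04  1.3   1.85] F [ 0.1 -0.6 -1.2] g 40.2
[ 0.45392006 -0.08845655  0.082     ] [ 0.4790127  -0.09298846  0.047     ] [ 0.48114199 -0.02341828  0.047     ] [ 0.50100127 -0.05906854  0.055     ]
```

View pics/w2.png

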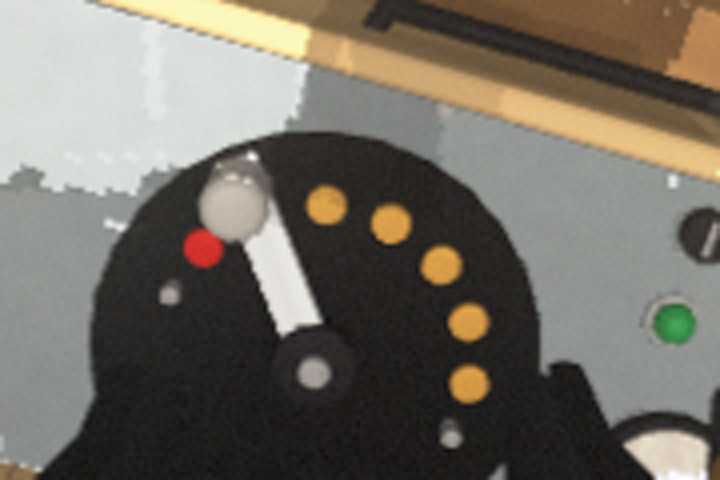

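```bash
python3 -m jog '[40,7,-11,0,0,40,6.5,-11.5,0,0,40,0,0,-30,0,40,0,0,-30,0,40,0,0,-30,0,40,0,0,-30,0,40,0,0,-20,0,40,0,0,-18,0,40,0,0,0,0,40,0,0,0,0]' 
python3 - <<'E'
from h import *
st();w=cap("wrist","w3");s=cap("scene");crop(s,"s3",200,130,370,320,3);print(proj(w,[.4595,-.0895,.082]))
E
```

```text
time_s: 3.35
tcp_pos: [0.4596, -0.0903, 0.0869]
tcp_rot: [-0.701, 0.701, 0.092, -0.092]
wrist_force: [0.3, -0.4, -0.1]
grip_width: 0.458
t 3.35 tcp [459.6 -90.3  86.9] jaw 105.0 q [-0.41  0.16  0.55  2.06 -0.1   0.95  2.02] F [ 0.3 -0.4 -0.1] g 39.8
(np.float64(277.8518281476132), np.float64(276.9145669799711))
```

View pics/w3.png

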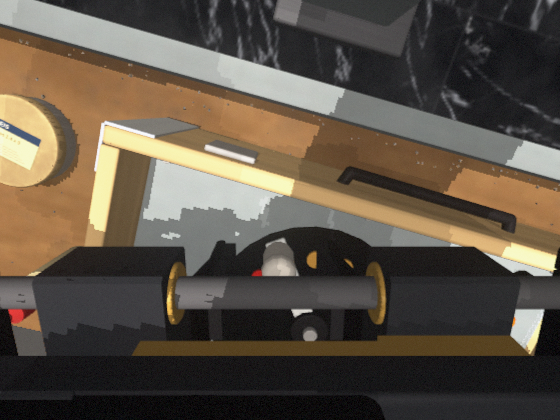

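View pics/s3.png

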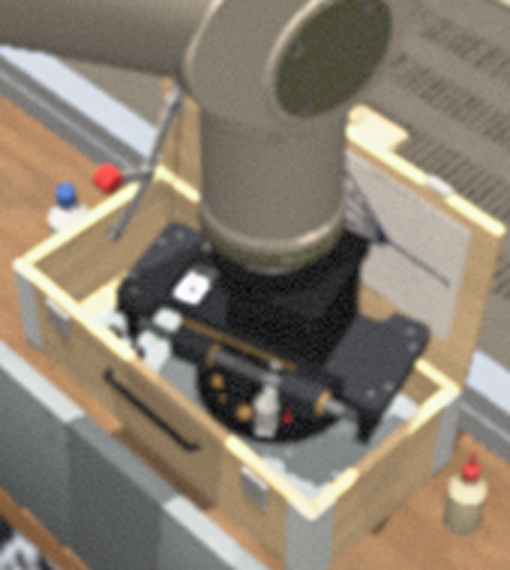

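```bash
python3 -m jog '[30,0,0,0,0,20,0,0,0,0,10,0,0,0,0,10,0,0,0,0,10,0,0,0,0,10,0,0,0,0]' 12
python3 - <<'E'
from h import *
st()
p=np.array([500.2,-60.9]);y=np.radians(-1.25)
prev=None
for th in range(-36,61,8):
    a=np.radians(th);x=np.array([-50*np.cos(a),50*np.sin(a)]);c,s=np.cos(y),np.sin(y)
    q=p+[c*x[0]-s*x[1],s*x[0]+c*x[1]]
    print(th,q.round(1),(q-prev).round(1) if prev is not None else ''); prev=q
E
```

```text
time_s: 4.05
tcp_pos: [0.4597, -0.0904, 0.0867]
tcp_rot: [0.701, -0.701, -0.092, 0.092]
wrist_force: [-0.0, 1.9, 1.7]
grip_width: 0.169
t 4.05 tcp [459.7 -90.4  86.7] jaw 105.0 q [-0.41  0.16  0.55  2.07 -0.1   0.95  2.02] F [-0.   1.9  1.7] g 14.7
-36 [459.1 -89.4] 
-28 [455.6 -83.4] [-3.6  6. ]
-20 [452.9 -77. ] [-2.7  6.4]
-12 [451.1 -70.2] [-1.8  6.7]
-4 [450.3 -63.3] [-0.8  6.9]
4 [450.4 -56.3] [0.2 7. ]
12 [451.5 -49.4] [1.1 6.9]
20 [453.6 -42.8] [2.1 6.7]
28 [456.6 -36.5] [3.  6.3]
36 [460.4 -30.6] [3.8 5.8]
44 [465.  -25.4] [4.6 5.2]
52 [470.3 -20.8] [5.3 4.6]
60 [476.2 -17.1] [5.9 3.8]
```

```bash
python3 -m jog '[10,-3.6,6,0,-0.045,10,-2.7,6.4,0,-0.045,10,-1.8,6.7,0,-0.045,10,-0.8,6.9,0,-0.045,10,0.2,7,0,-0.045,10,1.1,6.9,0,-0.045,10,0,0,0,0,10,0,0,0,0]'
python3 - <<'E'
from h import *
st();w=cap("wrist","w4");s=cap("scene");crop(s,"s4",200,130,370,320,3)
E
```

```text
time_s: 4.85
tcp_pos: [0.4514, -0.0508, 0.0864]
tcp_rot: [0.707, -0.707, 0.003, -0.002]
wrist_force: [-2.6, 1.4, 0.7]
grip_width: 0.172
t 4.85 tcp [451.4 -50.8  86.4] jaw 89.6 q [-0.5   0.12  0.54  2.1  -0.08  0.94  1.65] F [-2.6  1.4  0.7] g 15.0
```

View pics/w4.png

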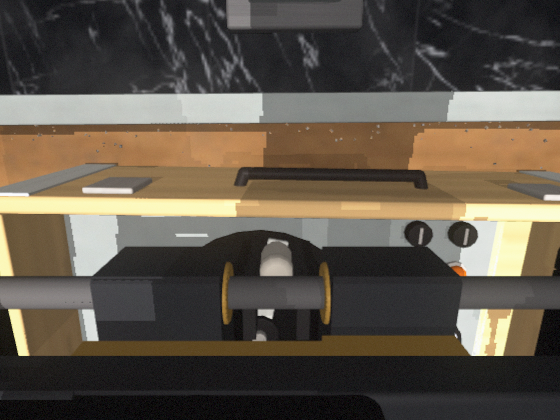

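View pics/s4.png

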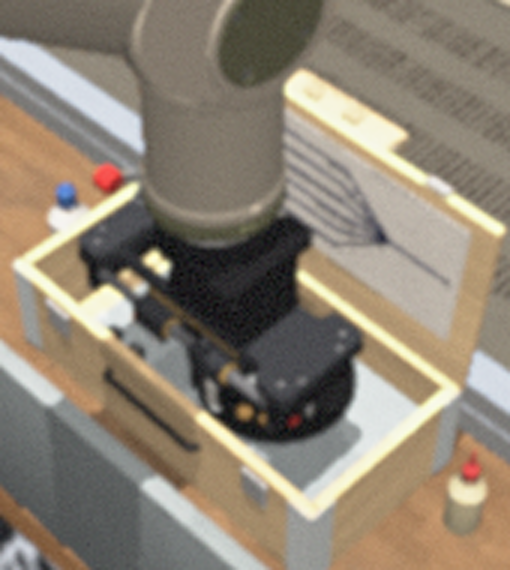

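```bash
python3 -m jog '[10,2.1,6.7,0,0,10,3,6.3,0,0,10,3.8,5.8,0,0,10,0,0,0,0,10,2.3,2.6,0,0,10,2.3,2.6,0,0,10,2.6,2.3,0,0,10,2.6,2.3,0,0,10,2.9,1.9,0,0,10,2.9,1.9,0,0,10,0,0,0,0,10,0,0,0,0]'
python3 - <<'E'
from h import *
st();w=cap("wrist","w5");s=cap("scene");crop(s,"s5",200,130,370,320,3)
E
```

```text
time_s: 6.15
tcp_pos: [0.4769, -0.0178, 0.0867]
tcp_rot: [0.707, -0.707, 0.003, -0.003]
wrist_force: [1.3, 0.6, -3.9]
grip_width: 0.173
t 6.15 tcp [476.9 -17.8  86.7] jaw 89.5 q [-0.53  0.17  0.51  2.04 -0.1   0.95  1.6 ] F [ 1.3  0.6 -3.9] g 15.1
```

View pics/w5.png

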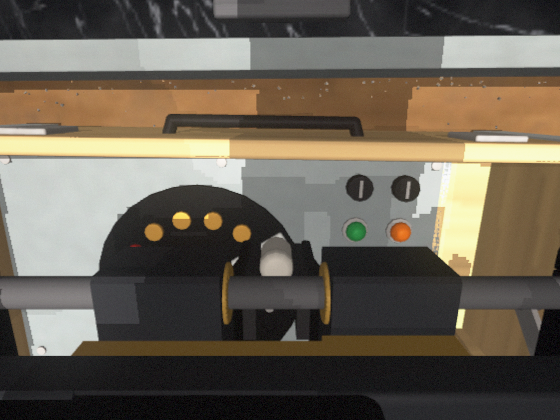

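View pics/s5.png

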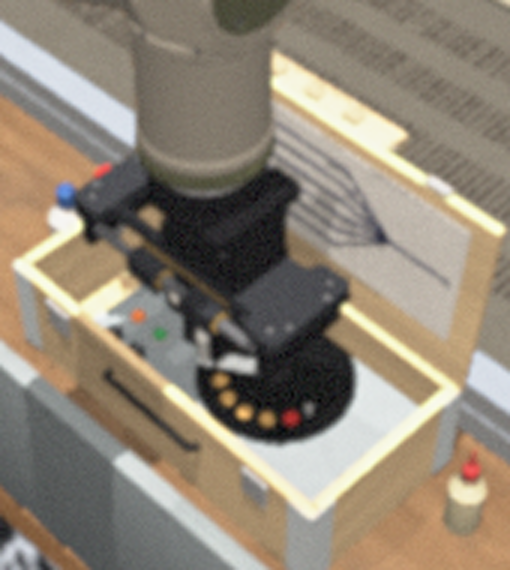

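```bash
python3 -m jog '[20,0,0,0,0,30,0,0,0,0,36,0,0,0,0,36,0,0,0,0,36,0,0,20,0,36,0,0,35,0,36,0,0,45,0,36,-5,0,45,0,36,-10,0,15,0,36,-10,0,0,0,36,0,0,0,0,36,0,0,0,0]'
python3 - <<'E'
from h import *
st();w=cap("wrist","w6");t=cap("top");crop(t,"t6",205,150,405,250,4)
E
```

```text
time_s: 7.45
tcp_pos: [0.4508, -0.0183, 0.2454]
tcp_rot: [0.707, -0.707, 0.004, -0.002]
wrist_force: [0.4, -0.8, -0.0]
grip_width: 0.413
t 7.45 tcp [450.8 -18.3 245.4] jaw 89.5 q [-0.58 -0.09  0.49  1.91  0.04  1.31  1.47] F [ 0.4 -0.8 -0. ] g 35.9
```

View pics/w6.png

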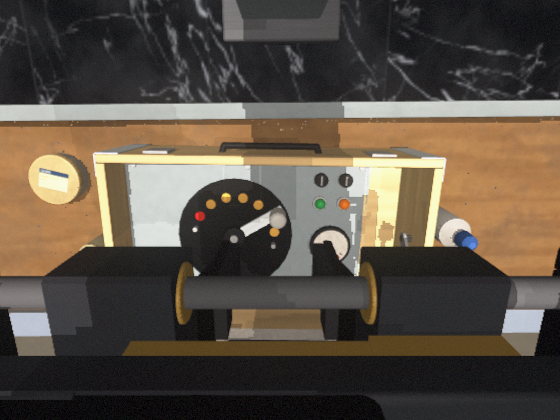

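```bash
python3 -m jog '[36,7,20,0,0,36,7,20,0,0,36,7,20,0,0,36,7,20,0,0,36,7,20,0,0,36,6,18.5,0,0,36,0,0,-25,0,36,0,0,-25,0,36,0,0,-15,0,36,0,0,0,0,36,0,0,0,0]'
python3 - <<'E'
from h import *
st();w=cap("wrist","w7");s=cap("scene");crop(s,"s7",180,100,370,290,3);print(proj(s,[.4925,.1,.1373]),proj(w,[.4925,.1,.1373]))
E
```

```text
time_s: 8.65
tcp_pos: [0.4927, 0.1006, 0.182]
tcp_rot: [-0.707, 0.707, -0.003, 0.003]
wrist_force: [-0.2, -0.6, 0.9]
grip_width: 0.413
t 8.65 tcp [492.7 100.6 182. ] jaw 89.5 q [-0.67  0.1   0.4   1.88 -0.04  1.16  1.31] F [-0.2 -0.6  0.9] g 36.0
(np.float64(235.5594086588316), np.float64(188.9429067730066)) (np.float64(275.08506258358176), np.float64(244.2113068913759))
```

View pics/w7.png

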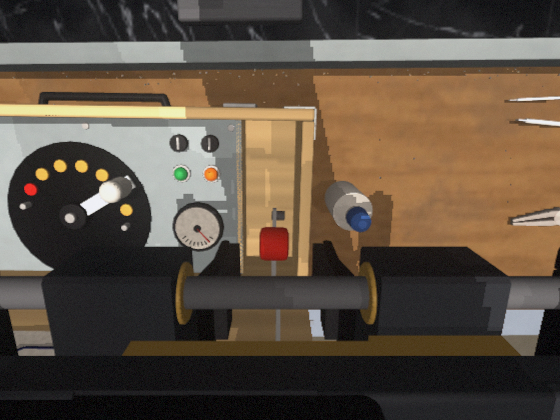

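View pics/s7.png

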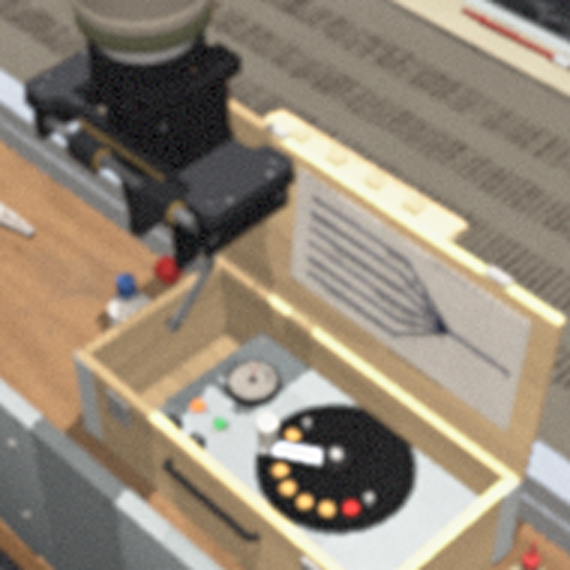

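```bash
python3 -m jog '[36,0,0,-12,0,36,0,0,-12,0,36,0,0,-8,0,36,0,0,0,0,20,0,0,0,0,10,0,0,0,0,10,0,0,0,0,10,0,0,0,0,10,0,0,0,0]' 20
python3 - <<'E'
from h import *
st();w=cap("wrist","w8")
E
```

```text
time_s: 9.65
tcp_pos: [0.4926, 0.0994, 0.1499]
tcp_rot: [-0.707, 0.707, -0.003, 0.004]
wrist_force: [-0.2, -4.8, 4.4]
grip_width: 0.181
t 9.65 tcp [492.6  99.4 149.9] jaw 89.4 q [-0.66  0.14  0.4   1.92 -0.06  1.1   1.33] F [-0.2 -4.8  4.4] g 15.7
```

View pics/w8.png

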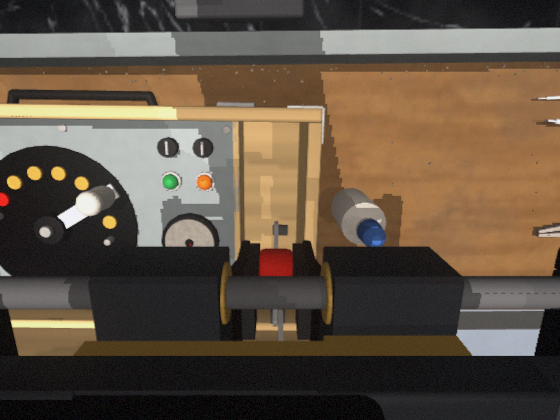

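```bash
python3 -m jog '[10,-4,0,-0.1,0,10,-4,0,-0.4,0,10,-4,0.2,-0.7,0,10,-4,0,-1,0,10,-4,0.2,-1.3,0,10,-2,0,-0.8,0,10,0,0,0,0,10,0,0,0,0]'
python3 - <<'E'
from h import *
st();w=cap("wrist","w9");s=cap("scene");crop(s,"s9",180,100,370,290,3)
E
```

```text
time_s: 10.5
tcp_pos: [0.4713, 0.0999, 0.146]
tcp_rot: [-0.707, 0.707, -0.003, 0.004]
wrist_force: [1.5, -5.0, 3.2]
grip_width: 0.187
t 10.5 tcp [471.3  99.9 146. ] jaw 89.4 q [-0.68  0.09  0.39  1.97 -0.04  1.08  1.3 ] F [ 1.5 -5.   3.2] g 16.2
```

View pics/s9.png

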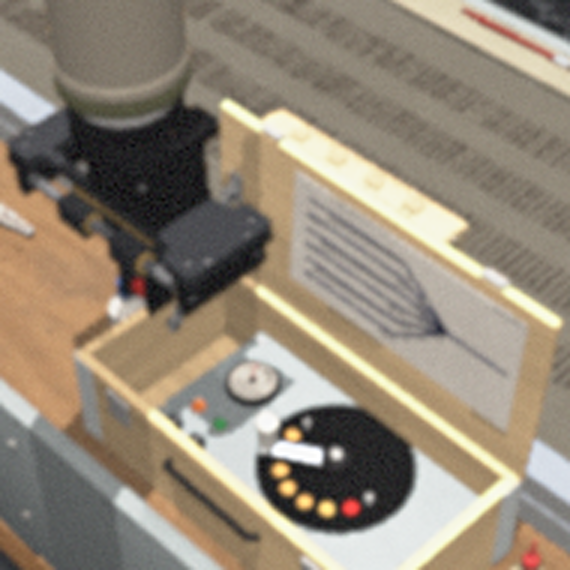

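Release and rise, then look at the stay.

```bash
python3 -m jog '[22,0,0,0,0,32,0,0,0,0,36,0,0,0,0,36,0,0,0,0,36,0,0,25,0,36,0,0,40,0,36,0,0,45,0,36,0,-20,40,0,36,0,-45,30,0,36,0,-45,20,0,36,0,-20,0,0,36,0,0,0,0,36,0,0,0,0]'
python3 - <<'E'
from h import *
st();s=cap("scene");crop(s,"s10",180,100,370,290,3);t=cap("top");crop(t,"t10",205,130,405,260,4)
E
```

```text
time_s: 11.9
tcp_pos: [0.4702, -0.0256, 0.3428]
tcp_rot: [0.707, -0.707, 0.003, -0.003]
wrist_force: [0.8, 0.4, -0.3]
grip_width: 0.413
t 11.9 tcp [470.2 -25.6 342.8] jaw 89.5 q [-0.59 -0.08  0.51  1.71  0.04  1.51  1.49] F [ 0.8  0.4 -0.3] g 36.0
```

View pics/s10.png

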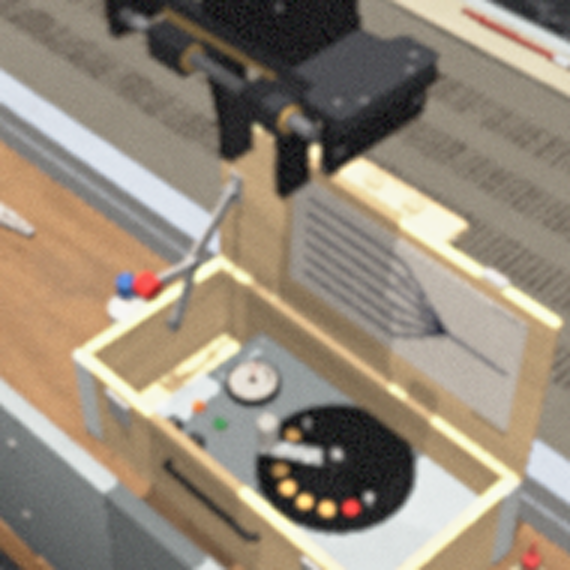

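View pics/t10.png

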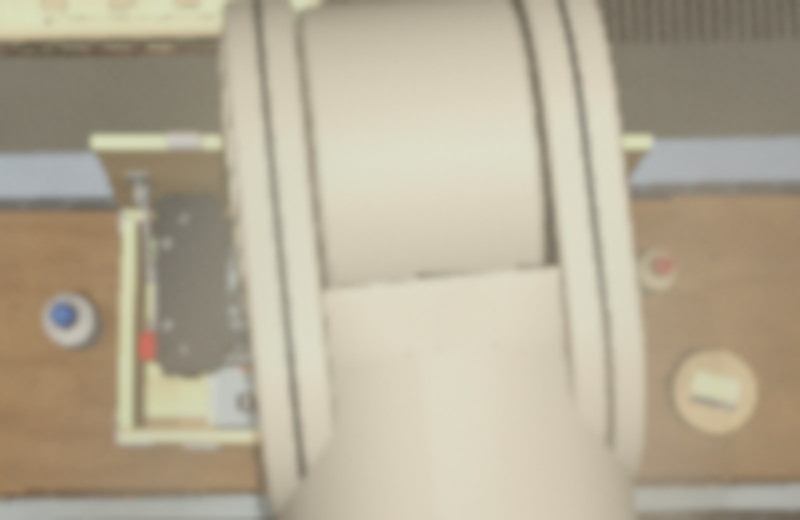

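```bash
python3 - <<'E'
from h import *
s=cap("scene");t=cap("top")
print(tri([(t,285,123),(s,335.5,175)]),tri([(t,285,138),(s,332,182)]))
crop(s,"s11",230,60,400,200,4)
print(onz(t,300,170,.0),onz(t,300,180,0))
# lid top edge now
for a,b in (((92,141),(222,105)),((650,141),(560,318))):
    print(tri([(t,205+a[0]/4-.4,130+a[1]/4-.4),(s,180+b[0]/3-.3,100+b[1]/3-.3)]))
E
```

```text
(array([ 0.70679888, -0.00412521,  0.10163148]), [np.float64(0.0003580012954818266), np.float64(0.00035800129548190006)]) (array([ 0.67519283, -0.00902853,  0.10210811]), [np.float64(0.008322921926189135), np.float64(0.008322921926188859)])
[ 0.60777697 -0.04259852  0.        ] [ 0.58049848 -0.04189788  0.        ]
(array([0.57655984, 0.12380204, 0.22405198]), [np.float64(0.0017111150972897245), np.float64(0.0017111150972897715)])
(array([ 0.56985379, -0.17735235,  0.23073925]), [np.float64(0.00010752326852817418), np.float64(0.00010752326852831599)])
```

View pics/s11.png

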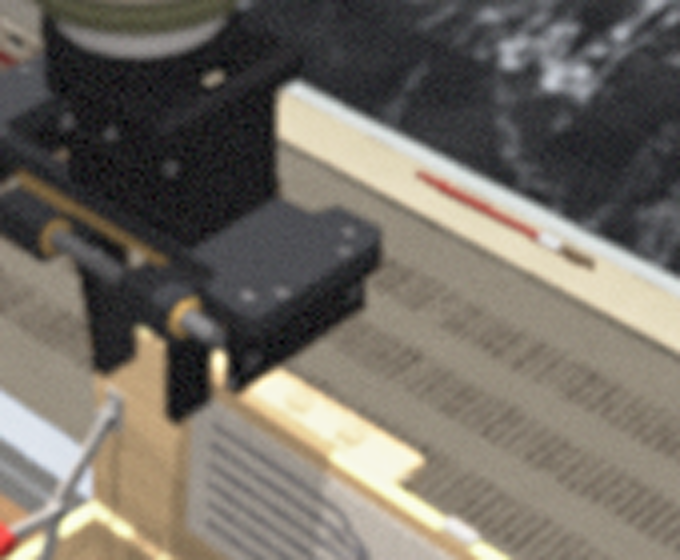

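```bash
python3 -m jog '[0,20,0,0,0,0,35,0,0,0,0,40,0,0,0,0,38,0,0,0,0,5,0,-20,0,0,0,0,-30,0,0,0,0,-30,0,0,0,0,-28,0,0,0,0,0,0,0,0,0,0,0]' 20
python3 - <<'E'
from h import *
st();s=cap("scene");crop(s,"s12",180,70,370,270,3);w=cap("wrist","w12")
E
```

```text
time_s: 13.1
tcp_pos: [0.6084, -0.0254, 0.2354]
tcp_rot: [0.707, -0.707, 0.003, -0.003]
wrist_force: [-0.7, -0.1, 1.8]
grip_width: 0.007
t 13.1 tcp [608.4 -25.4 235.4] jaw 89.5 q [-0.49  0.33  0.58  1.55 -0.18  1.32  1.67] F [-0.7 -0.1  1.8] g 0.6
```

View pics/s12.png

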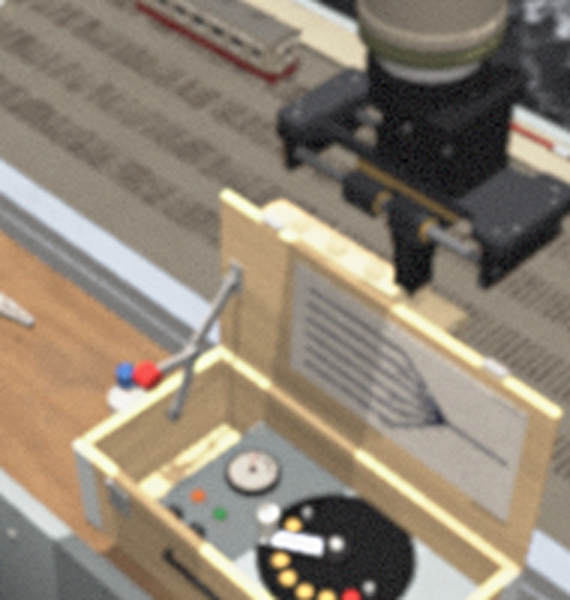

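View pics/w12.png

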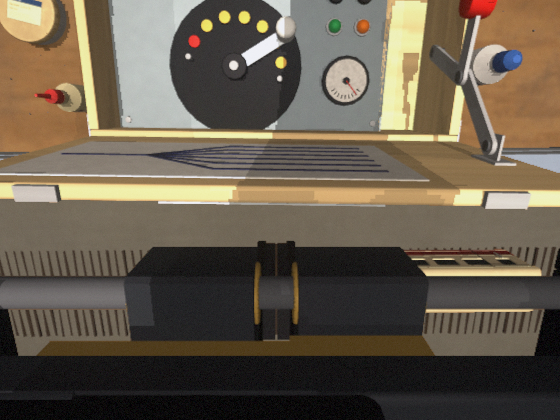

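```bash
python3 - <<'E'
import numpy as np
prev=None
for d in range(-5,91,5):
    p=np.radians(d);c=np.array([559-125*np.sin(p)+8*np.cos(p)+9.5,86+125*np.cos(p)+8*np.sin(p)+22])
    print(d,c.round(1),((c-prev)/2).round(1) if prev is not None else '');prev=c
E
python3 -m jog '[0,-5,0,0,0,0,-5,0,-1,0,0,-3,0,-1,0,0,-3,0,-1,0,0,0,0,0,0]'
```

```text
-5 [587.4 231.8] 
0 [576.5 233. ] [-5.4  0.6]
5 [565.6 233.2] [-5.5  0.1]
10 [554.7 232.5] [-5.5 -0.4]
15 [543.9 230.8] [-5.4 -0.8]
20 [533.3 228.2] [-5.3 -1.3]
25 [522.9 224.7] [-5.2 -1.8]
30 [512.9 220.3] [-5.  -2.2]
35 [503.4 215. ] [-4.8 -2.6]
40 [494.3 208.9] [-4.5 -3. ]
45 [485.8 202. ] [-4.3 -3.4]
50 [477.9 194.5] [-3.9 -3.8]
55 [470.7 186.3] [-3.6 -4.1]
60 [464.2 177.4] [-3.2 -4.4]
65 [458.6 168.1] [-2.8 -4.7]
70 [453.8 158.3] [-2.4 -4.9]
75 [449.8 148.1] [-2.  -5.1]
80 [446.8 137.6] [-1.5 -5.2]
85 [444.7 126.9] [-1.1 -5.4]
90 [443.5 116. ] [-0.6 -5.4]
time_s: 13.7
tcp_pos: [0.5919, -0.026, 0.232]
tcp_rot: [0.707, -0.707, 0.003, -0.003]
wrist_force: [0.8, -0.5, -0.3]
grip_width: 0.003
```

```bash
python3 -m jog '[0,-4.5,0,0,0,0,-5.4,0,0.6,0,0,-5.4,0,0.6,0,0,0,0,0,0]'
python3 - <<'E'
from h import *
st()
E
python3 -m jog '[0,-5.5,0,0.1,0,0,-5.5,0,0.1,0,0,-5.5,0,-0.4,0,0,-5.5,0,-0.4,0,0,0,0,0,0]'
python3 - <<'E'
from h import *
st();s=cap("scene");crop(s,"s13",180,70,370,270,3)
E
```

```text
time_s: 14.1
tcp_pos: [0.5764, -0.0261, 0.2335]
tcp_rot: [0.707, -0.707, 0.003, -0.003]
wrist_force: [1.2, 0.5, -0.6]
grip_width: 0.008
t 14.1 tcp [576.4 -26.1 233.5] jaw 89.5 q [-0.52  0.25  0.58  1.64 -0.14  1.3   1.65] F [ 1.2  0.5 -0.6] g 0.7
time_s: 14.6
tcp_pos: [0.5542, -0.0261, 0.2326]
tcp_rot: [0.707, -0.707, 0.003, -0.003]
wrist_force: [1.2, -0.0, 0.4]
grip_width: 0.005
t 14.6 tcp [554.2 -26.1 232.6] jaw 89.5 q [-0.54  0.2   0.58  1.69 -0.11  1.29  1.62] F [ 1.2 -0.   0.4] g 0.5
```

View pics/s13.png

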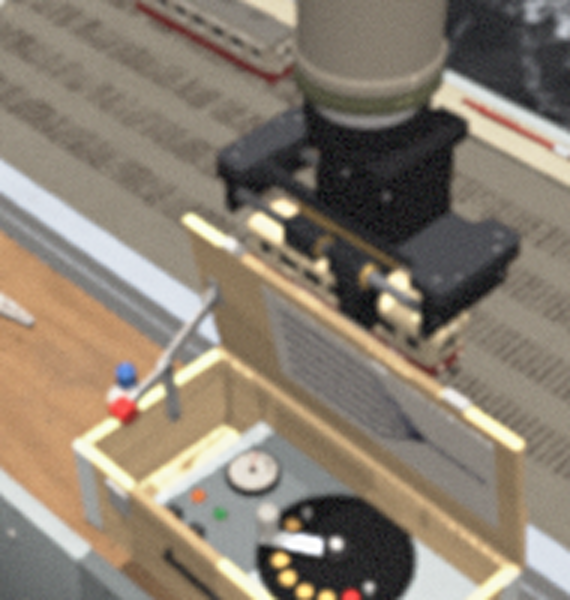

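The lid is following, at about 10 degrees past upright. Continuing.

```bash
python3 -m jog '[0,-5.4,0,-0.8,0,0,-5.4,0,-0.8,0,0,-5.3,0,-1.3,0,0,-5.3,0,-1.3,0,0,-5.2,0,-1.8,0,0,-5.2,0,-1.8,0,0,-5,0,-2.2,0,0,-5,0,-2.2,0,0,-4.8,0,-2.6,0,0,-4.8,0,-2.6,0,0,-4.5,0,-3,0,0,-4.5,0,-3,0,0,-4.3,0,-3.4,0,0,-4.3,0,-3.4,0,0,0,0,0,0]'
python3 - <<'E'
from h import *
st();s=cap("scene");crop(s,"s14",180,70,370,270,3)
E
```

```text
time_s: 16.15
tcp_pos: [0.4851, -0.0263, 0.2018]
tcp_rot: [-0.707, 0.707, -0.004, 0.003]
wrist_force: [0.5, 0.4, 0.3]
grip_width: 0.008
t 16.15 tcp [485.1 -26.3 201.8] jaw 89.5 q [-0.59  0.04  0.57  1.9  -0.02  1.21  1.55] F [0.5 0.4 0.3] g 0.7
```

View pics/s14.png

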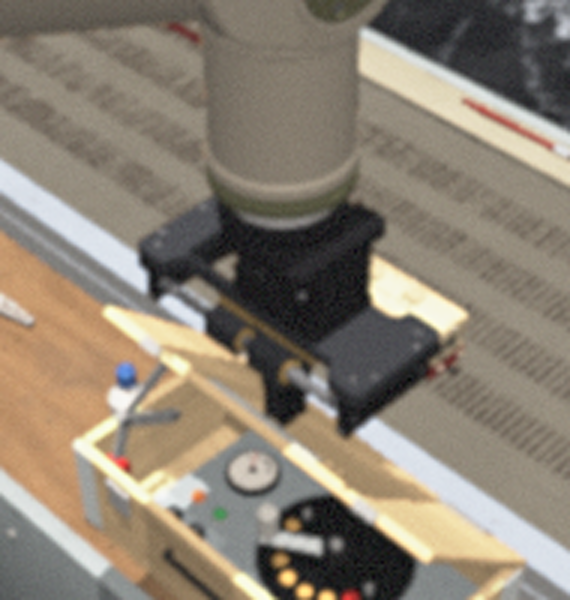

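```bash
python3 -m jog '[0,-3.9,0,-3.8,0,0,-3.9,0,-3.8,0,0,-3.6,0,-4.1,0,0,-3.6,0,-4.1,0,0,-3.2,0,-4.4,0,0,-3.2,0,-4.4,0,0,-2.8,0,-4.7,0,0,-2.8,0,-4.7,0,0,-2.4,0,-4.9,0,0,-2.4,0,-4.9,0,0,-2,0,-5.1,0,0,-2,0,-5.1,0,0,-1.5,0,-5.2,0,0,-1.5,0,-5.2,0,0,-0.5,0,-2.7,0,0,-0.5,0,-2.7,0,0,-0.5,0,-2.7,0,0,-0.5,0,-2.7,0,0,0,0,0,0]'
python3 - <<'E'
from h import *
st();s=cap("scene");crop(s,"s15",180,70,370,270,3)
E
```

```text
time_s: 18.1
tcp_pos: [0.445, -0.0261, 0.1268]
tcp_rot: [-0.707, 0.707, -0.003, 0.003]
wrist_force: [0.5, 0.0, 0.6]
grip_width: 0.006
t 18.1 tcp [445.  -26.1 126.8] jaw 89.5 q [-0.59  0.03  0.56  2.08 -0.02  1.04  1.54] F [0.5 0.  0.6] g 0.6
```

View pics/s15.png

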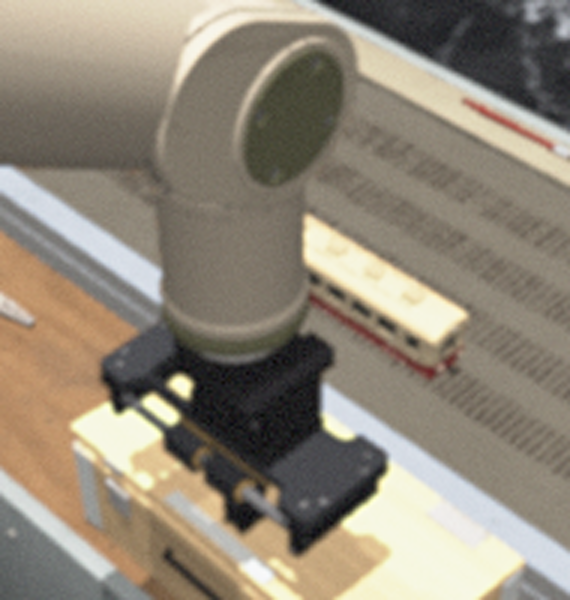

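Nearly shut. Lower slowly in small steps, reading the force.

```bash
python3 -m jog '[0,-0.3,0,-2,0,0,-0.3,0,-2,0,0,-0.3,0,-2,0,0,-0.3,0,-1.5,0,0,0,0,-1,0,0,0,0,0,0]'
python3 -m jog '[0,0,0,-1,0,0,0,0,-1,0,0,0,0,0,0]'
python3 -m jog '[0,0,0,-1,0,0,0,0,0,0]'
```

```text
time_s: 18.75
tcp_pos: [0.444, -0.026, 0.1186]
tcp_rot: [0.707, -0.707, 0.003, -0.003]
wrist_force: [0.6, -0.5, 2.0]
grip_width: 0.003
time_s: 19.05
tcp_pos: [0.4438, -0.026, 0.1165]
tcp_rot: [0.707, -0.707, 0.003, -0.003]
wrist_force: [-0.3, -0.0, 0.8]
grip_width: 0.006
time_s: 19.25
tcp_pos: [0.4439, -0.026, 0.1163]
tcp_rot: [0.707, -0.707, 0.003, -0.003]
wrist_force: [-6.2, -0.7, 14.5]
grip_width: 0.005
```

```bash
python3 -m jog '[0,0,0,-0.4,0,0,0,0,0,0,0,0,0,0,0]'
python3 -m jog '[0,0,0,2,0,0,0,0,5,0,0,0,0,20,0,0,0,0,35,0,0,0,0,40,0,0,0,0,40,0,0,-15,0,10,0,0,-15,45,0,0,0,-10,45,0,0,0,-10,45,0,0,0,-10,45,0,0,0,0,45,0,0,0,0,45,0,0,0,0,45,0,0,0,0,45,0,0,0,0,0,0,0,0,0,0,0,0]'
python3 - <<'E'
from h import *
st();s=cap("scene");crop(s,"s16",180,90,370,290,3);t=cap("top");crop(t,"t16",205,150,405,250,4)
E
```

```text
time_s: 19.55
tcp_pos: [0.4439, -0.026, 0.1163]
tcp_rot: [0.707, -0.707, 0.003, -0.003]
wrist_force: [-9.1, -0.5, 20.1]
grip_width: 0.006
time_s: 21.25
tcp_pos: [0.3836, 0.3345, 0.2667]
tcp_rot: [-0.707, 0.708, -0.003, 0.002]
wrist_force: [-0.2, -0.8, 0.1]
grip_width: 0.008
t 21.25 tcp [383.6 334.5 266.7] jaw 89.6 q [-0.9   0.06  0.1   1.73 -0.01  1.35  0.76] F [-0.2 -0.8  0.1] g 0.7
```

View pics/s16.png

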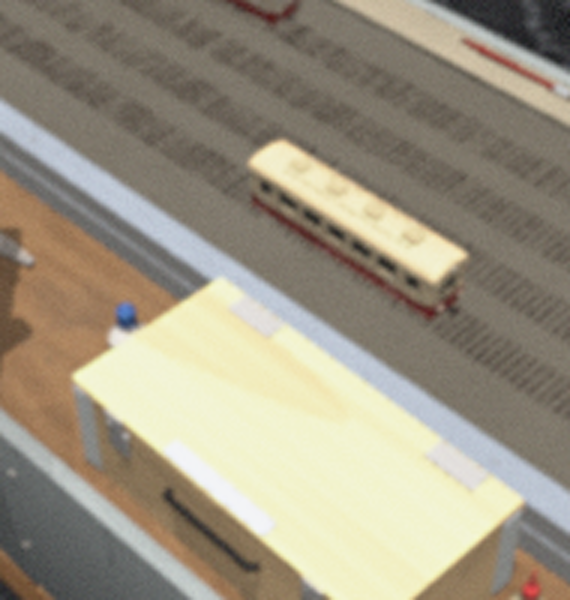

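View pics/t16.png

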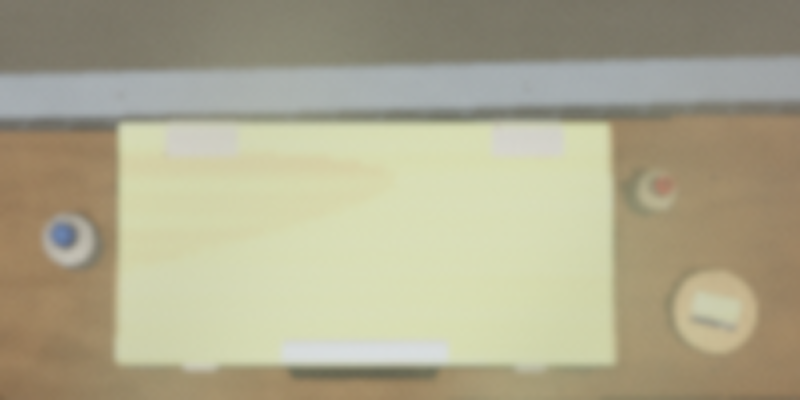

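Lid flush and shut; bottles and tin at the same pixels as before. Handing in.

```bash
python3 - <<'E'
from h import *
print(manip.finish_job());st()
E
```

```text
the job is handed in; nothing more can be done
None
the job is handed in; nothing more can be done
```

The control case is ready, and I handed the job in at about 21 s of the 72 s allowed.

- **Selector:** It started on road one. I gripped the knob and took it four clicks round to road five. The wrist pictures afterwards showed roads one to four clear to one side and road six clear to the other. It was still there when last visible, with the lid half closed. I could not check it again once the lid was shut.
- **Lid stay:** I drew the red button about 22 mm towards the robot, and it stayed there when released. The stay then folded as the lid went down.
- **Lid:** I pushed it down slowly from behind. The tool stopped at 116.3 mm against 116.0 mm calculated for fully shut. A little more push only raised the force, to 20 N, without further movement. The lid looked flush in both the scene and top views after I backed off.
- **Bottles and tin:** In the top view they look to be in the same places as at the start.

None of my checks failed. My case-position measurements from different features differed by up to about 5 mm at the far rim corners. For the selector and stay I relied on the stud, pivot and button measurements, which agreed to about 1 to 2 mm.

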